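Hang the red charm on the shop's turning display tree

TASK

Turn the display tree until its one free branch is in line above the white pointer on the stand's foot. Then take the red lacquered charm out of the wooden rest and hang it by its ring on that free branch, leaving the branch still in line with the pointer, the charm hanging quietly and the green charm standing in its slot.

Things in the scene. Friction and masses are not known exactly. Their poses are not given: they have to be found in the camera images.
- tree (a joint): Angle (rad) of a turning display tree: dark wooden column, four brass branches 90 degrees apart, three with fixed charms (black, blue, yellow), one free. 0 = free branch in line above the white pointer, a bar on the table sticking out 63 mm from the round wooden foot (radius 85). Positive = anticlockwise from above; 3.1 rad free either way. Light friction (0.06 N m): stays where left.
- free_branch (a point): Point on the free branch's centre line, 75 mm from the tree's axis, 195 above the table. Axes turn with the tree: +x horizontal to the axis, -x outward, z up. The branch is a 10 mm round bar reaching 120 mm from the axis, rising outward at 8 degrees, with a 14 mm end ball. Column 22 mm thick with a 28 mm ball on top; the hung charms are highest, 248 mm above the table, 75 mm out.
- charm_red: Red lacquered charm, 135 mm tall, 12 thick along x, about 70 g; origin under its centre, z up, front and back alike. Foot 30 wide (y) to z 46; ring 54 outer, 38 inner diameter, centre z 68, hole along x; on top a grip stem 18 wide (y), 12 thick (x), z 93 to 135. Stands upright 22 mm deep, 1 to 2 mm play, in one of two slots 90 mm apart in a fixed pale wood rest 70 x 180 x 30 high.
- charm_green: A green charm of the same shape, size and origin as the red one, standing in the other slot of the rest, where it stays.
Mind the look-alikes: they are no part of the job. Of the things shaped like the charm_green, the green one is meant.

How it is judged:
By the outcome, as a careful person would: the job done as asked, in the order asked, and still so for the second after the job is handed in, with the robot touching nothing.
It also fails if it takes over 53 s, if anything falls off the work surface, if the arm or the gripper's body presses on something with over 40 N, if the wrist force passes 120 N, or if a joint passes its speed limit or range.

ROBOT

A 6-joint arm with a two-finger parallel gripper is mounted at the origin on the work surface. World frame = base frame: x ahead of the robot, y to its left, z up, the work surface at z = 0. Lengths are in m, angles in degrees, forces in N, time in s.
With the tool pointing down it reaches from about 0.275 to 1 m from the base axis. Payload 8.4 kg.
Tool frame: the origin (TCP) lies on the centre line of the jaws, within the pads' length; the fingertips stand 25 mm ahead of it and the grasp point (between the pads) lies 6 mm ahead of it; z points along the fingers, y is the direction in which the jaws open and shut (so a half turn about z gives the same grasp; the last joint's range is limited). The gripper opens to 85 mm and grips with 20 to 120 N. Pads are 22 mm wide; open, the fingers measure 114 mm over their backs; the gripper's body (76 mm by 85 mm) begins 54 mm behind the grasp point. The pads swing forward as they close: fully open they stand 13 mm farther back than shut.
Start: joints at [66.899, 20.225, 93.587, -0, 66.188, -0.138], TCP at [0.244, 0.575, 0.256] pointing down, gripper open.
Joint ranges: [-150.9, 150.9], [-52.94, 120.26], [3.33, 152.33], [-74.26, 254.26], [0, 154.13], [-172.89, 172.89]. Speed limits (degrees/s): [127.2, 127.2, 159.86, 180, 180, 180].

INTERFACE

Orientations are given as [roll, pitch, yaw] about the fixed x, y, z axes, in that order (R = Rz(yaw) Ry(pitch) Rx(roll)).
In Python, from workcell import manip gives the robot as it stands.
- The arm moves only by the tool jog_arm, never from a script. Its argument "moves" is a list of rows, each a list of 3 entries, a list of its own where there are three numbers: the finger opening in m, from 0 to 0.0854, then the shift along the tool's x, y, z in m, then the turn about the tool's z in rad. In form: [[grip, [dx, dy, dz], turn], ...]. A call has 1 to 20 rows; each row shifts and turns the commanded pose from where the row before left it, along the tool's axes as they then stand; what a row does not reach is not made up. A row lasts 1/8 s, in which the tool goes at most 62.5 mm and 10.7 degrees, less where a joint would pass 70% of its speed; a pose out of reach is approached as far as the arm can. A call is refused whole if a number of a shift passes 0.0625 or a number of a turn 0.188, either way. A call with a gripper value outside its range is refused whole. The fingers move at their own pace and stop on an object; "newtons" is the grip in N (left out, the last holds). Time passes only in rows, so rows that do not move let the fingers close. It gives the time, the measured TCP pose, the force and the opening at its end, in the units of the state.
- manip.sense(): the state, without advancing time (a new reading comes with each control period).
- manip.get_image(name): name is "scene" or "side" or "wrist"; returns a dict with "pixels" (384x512x3 uint8, red, green, blue), "mtx" (3x3 intrinsics, pixels), "R" (3x3) and "t" (3): a world point X has camera coordinates R X + t; the wrist camera has in their place "hand_eye" (4x4, takes a point from camera to tool coordinates, whose origin is the TCP and whose axes are the flange's). Camera axes: x right, y down, z forward; pixel columns grow to the right and rows downward; lengths in m; the calibration is good to about 2 mm. A picture is of the moment at which its call begins: read the wrist's pose just before it. There is no depth.
- manip.job_done(): hands the job in, once; it reports no verdict.
The state is a dict: "time_s": time; "joint_positions": joint angles; "qd": joint speeds; "effort": joint torques, N m; "eef_pos": TCP position; "tool_rot": TCP orientation; "ft_force": force on the tool from outside, world axes, zero at the start; "wrist_torque": the same for the moment, N m; "opening": finger opening in m.
Only numpy, scipy, OpenCV 4.12 (cv2) and the standard library are available. Lean on these libraries where they do the work, as an engineer would, in place of code of your own. Each camera call takes 0.05 s, during which the arm holds its last target. There are 200 camera calls.

## Working session

There is one attempt and no reset: what is moved stays moved. The work goes in short steps, Python scripts to look and compute and a tool call to move; the robot and the scene stay as the last step left them, time stands still between calls to the robot, and variables do not carry over. Pictures are saved under pics/ and viewed, about 8 in all and at most 12, crops included, and the job is handed in when it is done.

Besides the shell and the picture viewer there is one more tool, called after "Request:" as name(argument=value, ...), one argument or row to a line, values as JSON. jog_arm: Moves the arm, as the interface text tells. Its arguments: {"type":"object","properties":{"moves":{"type":"array","items":{"type":"array"}},"newtons":{"type":"number"}},"required":["moves"]}

```bash
mkdir -p pics; ls; python3 - <<'E'
from workcell import manip
import cv2,numpy as np,pickle
s=manip.sense();print(s)
d={}
for n in ("scene","side","wrist"):
    d[n]=manip.get_image(n)
    cv2.imwrite(f"pics/a_{n}.png",d[n]["pixels"][:,:,::-1])
    print(n,d[n]["mtx"],{k:np.round(v,3) for k,v in d[n].items() if k in("R","t","hand_eye")})
d["s"]=s
pickle.dump(d,open("a.pkl","wb"))
a=cv2.imread("pics/a_scene.png");b=cv2.imread("pics/a_side.png")
cv2.imwrite("pics/a1.png",cv2.resize(a,(800,600),interpolation=cv2.INTER_CUBIC));cv2.imwrite("pics/a2.png",cv2.resize(b,(800,600),interpolation=cv2.INTER_CUBIC))
E
```

```text
pics
{'time_s': 0.0, 'joint_positions': array([ 6.69005885e+01,  2.02611327e+01,  9.36307423e+01,  1.33706361e-03,
        6.61890959e+01, -1.37900976e-01]), 'qd': array([ 0.14992114,  0.00214013,  0.06905916,  0.00554169, -0.04783503,
        0.04068942]), 'effort': array([ 1.74300672e-03, -6.05242324e+01, -3.42066443e+01,  1.61305375e-04,
        9.46006563e-03,  2.88061116e-06]), 'eef_pos': array([0.24363623, 0.57505403, 0.25556398]), 'tool_rot': array([-1.79919032e+02, -1.41737158e-03,  1.57037948e+02]), 'ft_force': array([-0.62789748, -1.21861834,  0.09576373]), 'wrist_torque': array([-0.00739487,  0.02113205, -0.00231789]), 'opening': 0.08526725121999362}
scene [[410.75383087   0.         252.28249242]
 [  0.         410.75383087 188.06642589]
 [  0.           0.           1.        ]] {'R': array([[ 0.504,  0.863, -0.012],
       [ 0.676, -0.404, -0.616],
       [-0.537,  0.303, -0.787]]), 't': array([-0.331, -0.187,  1.103])}
side [[393.03435872   0.         256.90102999]
 [  0.         393.03435872 187.13124023]
 [  0.           0.           1.        ]] {'R': array([[ 0.945, -0.326,  0.015],
       [-0.25 , -0.753, -0.608],
       [ 0.209,  0.571, -0.794]]), 't': array([-0.433,  0.265,  0.675])}
wrist [[276.26573364   0.         256.00983759]
 [  0.         276.26573364 194.74275447]
 [  0.           0.           1.        ]] {'hand_eye': array([[ 0.   , -0.962, -0.275,  0.069],
       [ 1.   ,  0.   , -0.   , -0.001],
       [ 0.   , -0.275,  0.962, -0.118],
       [ 0.   ,  0.   ,  0.   ,  1.   ]])}
```

View pics/a1.png

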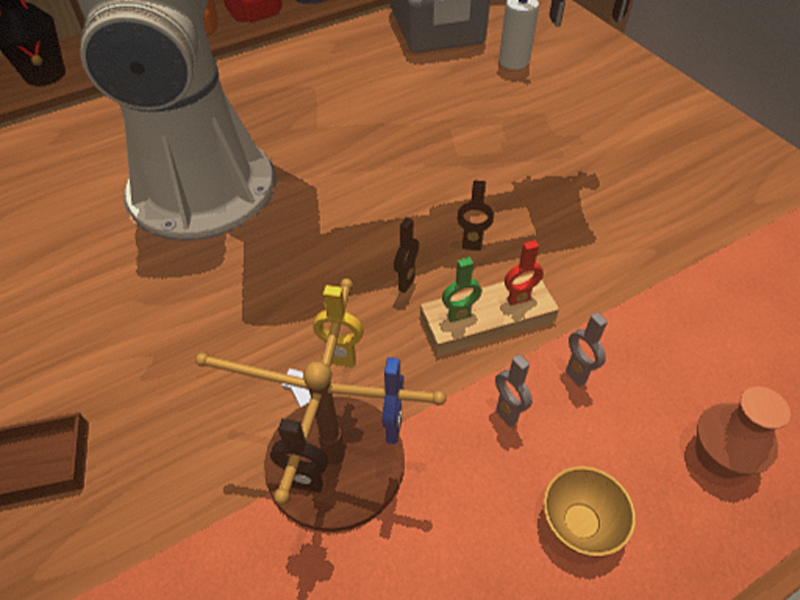

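View pics/a2.png

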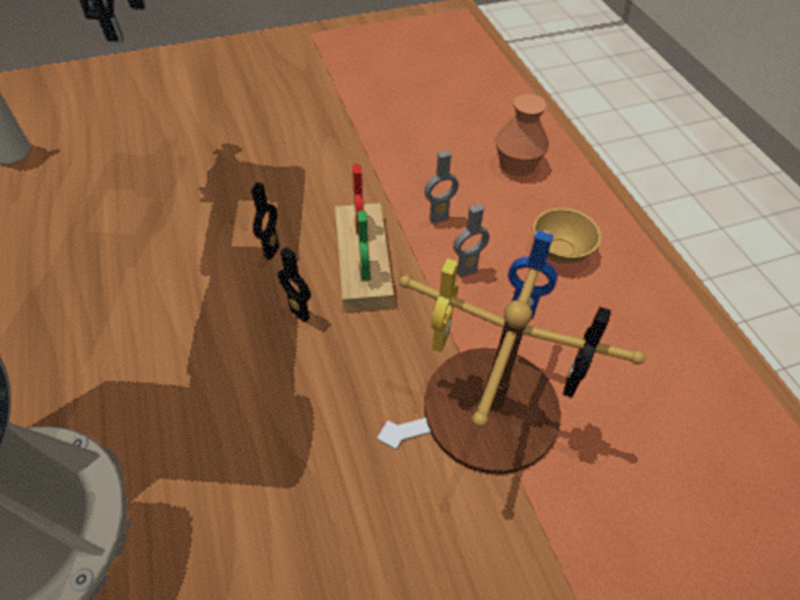

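Both views show the tree, with its free branch ending at scene (202,359) and side (480,419). The pointer is at side (378–430,430), and the red charm is in the rest slot farther from the tree. Next I'll triangulate.

```bash
cat > h.py <<'E'
import numpy as np,cv2
def P(c): return c["mtx"]@np.c_[c["R"],c["t"]]
def tri(c1,p1,c2,p2):
    X=cv2.triangulatePoints(P(c1),P(c2),np.float64(p1).reshape(2,1),np.float64(p2).reshape(2,1)).ravel();X=X[:3]/X[3]
    e=[np.linalg.norm(proj(c,X)-p) for c,p in((c1,p1),(c2,p2))]
    return X,max(e)
def proj(c,X):
    x=P(c)@np.r_[X,1];return x[:2]/x[2]
def plane(c,p,z):
    d=c["R"].T@np.linalg.inv(c["mtx"])@np.r_[p,1];o=-c["R"].T@c["t"]
    return o+d*(z-o[2])/d[2]
def wristcam(im,s):
    from scipy.spatial.transform import Rotation as Ro
    T=np.eye(4);T[:3,:3]=Ro.from_euler("xyz",s["tool_rot"],degrees=True).as_matrix();T[:3,3]=s["eef_pos"]
    M=np.linalg.inv(T@im["hand_eye"]);return dict(mtx=im["mtx"],R=M[:3,:3],t=M[:3,3],pixels=im["pixels"])
E
python3 - <<'E'
from h import *
import pickle
d=pickle.load(open("a.pkl","rb"));a,b=d["scene"],d["side"]
k=1.5625
pts=dict(top=((317,375),(517,314)),free=((202,359),(480,419)),yel=((346,287),(405,282)),black=((281,494),(639,356)),blue=((440,398),(543,250)))
for n,(p,q) in pts.items():
    X,e=tri(a,np.array(p)/k,b,np.array(q)/k);print(n,X.round(4),round(e,2))
for n in("free","yel","black","blue"):
    print(n,"plane z201:",plane(a,np.array(pts[n][0])/k,.2013).round(4),plane(b,np.array(pts[n][1])/k,.2013).round(4))
# pointer
for nm,c in(("scene",a),("side",b)):
    I=c["pixels"].astype(int);m=((I.min(2)>150)&(I.max(2)-I.min(2)<45)).astype(np.uint8)
    n,l,st,ce=cv2.connectedComponentsWithStats(m)
    for i in range(1,n):
        if st[i,4]>60 : print(nm,st[i],(ce[i]*k).round(), plane(c,ce[i],.003).round(4))
# masks: red, green
for col,ch in(("red",0),("green",1)):
  for nm,c in(("scene",a),("side",b)):
    I=c["pixels"].astype(int);o=[x for x in range(3) if x!=ch]
    m=((I[:,:,ch]>1.9*I[:,:,o].max(2))&(I[:,:,ch]>70)).astype(np.uint8)
    if col=="red": m&=((I[:,:,1]<50)).astype(np.uint8)
    n,l,st,ce=cv2.connectedComponentsWithStats(m)
    for i in range(1,n):
        if st[i,4]>40:
            print(col,nm,st[i],(ce[i]*k).round())
# foot ellipse in side: project to table plane
E
```

```text
top [ 0.5651 -0.0311  0.2067] 0.43
free [ 0.4861 -0.1218  0.2016] 0.58
yel [0.4751 0.0478 0.1982] 0.1
black [ 0.6555 -0.1107  0.2045] 0.95
blue [0.6411 0.06   0.1855] 4.09
free plane z201: [ 0.4854 -0.1212  0.2013] [ 0.4864 -0.1225  0.2013]
yel plane z201: [0.4775 0.0467 0.2013] [0.4742 0.0457 0.2013]
black plane z201: [ 0.6536 -0.1095  0.2013] [ 0.6578 -0.1107  0.2013]
blue plane z201: [0.645  0.0609 0.2013] [0.632  0.0404 0.2013]
scene [ 80 115   9  24  66] [130. 200.] [-0.0219 -0.1162  0.003 ]
scene [184 246  15  14 105] [300. 394.] [ 0.4589 -0.0274  0.003 ]
side [ 306    0   91   26 1556] [545.  16.] [1.0699 0.8046 0.003 ]
side [  326    16   186   221 16793] [685. 174.] [1.0583 0.2642 0.003 ]
side [498 233  14  23 156] [792. 378.] [ 0.9581 -0.1188  0.003 ]
side [242 267  33  20 339] [402. 431.] [ 0.4491 -0.0253  0.003 ]
red scene [133   0   6  21  66] [212.  15.]
red scene [143   0  38  15 435] [252.   9.]
red scene [323 156  24  39 375] [524. 273.]
red side [226 109   6  18  71] [357. 184.]
```

```bash
python3 - <<'E'
import cv2
a=cv2.imread("pics/a_scene.png")[140:240,250:380];b=cv2.imread("pics/a_side.png")[90:210,190:290]
a=cv2.resize(a,None,fx=4,fy=4,interpolation=cv2.INTER_CUBIC);b=cv2.resize(b,None,fx=2.8,fy=3.3333,interpolation=cv2.INTER_CUBIC)
cv2.imwrite("pics/b.png",cv2.hconcat([a,b[:400]]))
E
```

```text
(no output)
```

View pics/b.png

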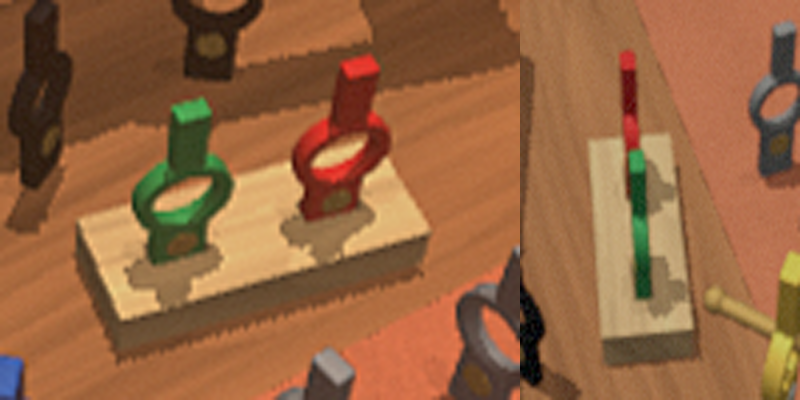

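The crop shows the red stem top at scene (340,156) and side (229,107), and the green at scene (298,167) and side (232,136). The rest corners are clear.

```bash
python3 - <<'E'
from h import *
import pickle
d=pickle.load(open("a.pkl","rb"));a,b=d["scene"],d["side"]
A=lambda u,v:np.array([250+u/4,140+v/4]);B=lambda u,v:np.array([190+(u-520)/2.8,90+v/3.3333])
for n,p,q in(("red",A(361,66),B(628,57)),("green",A(193,107),B(638,155))):
    X,e=tri(a,p,b,q);print(n,X.round(4),round(e,2),plane(a,p,.143).round(4),plane(b,q,.143).round(4))
ca=np.array([plane(a,A(*p),.03) for p in((80,225),(123,318),(430,230),(385,155))]);cb=np.array([plane(b,B(*p),.03) for p in((602,340),(693,330),(670,133),(589,143))])
print(ca.round(4),cb.round(4),ca.mean(0),cb.mean(0))
for c in(ca,cb):
    for i,j in((0,3),(1,2)): v=c[j]-c[i];print(np.linalg.norm(v).round(3),np.degrees(np.arctan2(v[1],v[0])).round(1))
# charm feet at z .03 (front)
I=b["pixels"].astype(int);m=((I.min(2)>150)&(I.max(2)-I.min(2)<45)).astype(np.uint8)
n,l,st,ce=cv2.connectedComponentsWithStats(m)
i=[i for i in range(1,n) if st[i,0]==242][0]
ys,xs=np.where(l==i);G=np.array([plane(b,(x,y),.003)[:2] for x,y in zip(xs,ys)])
w,V=np.linalg.eigh(np.cov(G.T));v=V[:,1];print("pointer",G.mean(0),np.degrees(np.arctan2(v[1],v[0])),((G-G.mean(0))@v).min(),((G-G.mean(0))@v).max())
# foot: dark disc outline side & scene -> fit circle
for nm,c in(("scene",a),("side",b)):
    I=c["pixels"].astype(int);hsv=cv2.cvtColor(c["pixels"],cv2.COLOR_RGB2HSV)
    p=proj(c,[.565,-.031,.02]).astype(int);print(nm,p,[plane(c,x/1.5625,.02).round(4) for x in (np.array([[265,466],[404,462]]) if nm=="scene" else np.array([[425,408],[560,412]]))], I[p[1],p[0]])
E
```

```text
red [0.4942 0.299  0.1427] 0.4 [0.4938 0.2997 0.143 ] [0.4943 0.2975 0.143 ]
green [0.4755 0.2109 0.1451] 0.53 [0.4734 0.2131 0.143 ] [0.4762 0.2115 0.143 ]
[[0.4354 0.1748 0.03  ]
 [0.4987 0.162  0.03  ]
 [0.5357 0.3363 0.03  ]
 [0.4815 0.3483 0.03  ]] [[0.4309 0.1702 0.03  ]
 [0.4993 0.156  0.03  ]
 [0.5377 0.333  0.03  ]
 [0.4684 0.3449 0.03  ]] [0.48780547 0.25533868 0.03      ] [0.48406054 0.25103429 0.03      ]
0.18 75.1
0.178 78.0
0.179 77.9
0.181 77.8
pointer [ 0.44921976 -0.02522228] 177.93055741511463 -0.032428177781689424 0.030030243996578394
scene [213 291] [array([ 0.5355, -0.1075,  0.02  ]), array([0.6157, 0.038 , 0.02  ])] [60 34 22]
side [314 256] [array([ 0.4833, -0.0134,  0.02  ]), array([ 0.6382, -0.0713,  0.02  ])] [142 110  59]
```

Request:
jog_arm(
  moves=[
    [0.04,[0,0,-0.018],0],
    [0.04,[0,0,-0.018],0],
    [0.04,[0,0,-0.018],0],
    [0.04,[-0.0296,-0.0309,0],0],
    [0.04,[-0.0296,-0.0309,0],0],
    [0.04,[-0.0296,-0.0309,0],0],
    [0.04,[-0.0296,-0.0309,0],0],
    [0.04,[-0.0296,-0.0309,0],0],
    [0.04,[-0.0296,-0.0309,0],0],
    [0.04,[-0.0296,-0.0309,0],0],
    [0.04,[-0.0296,-0.0309,0],0],
    [0.04,[-0.0296,-0.0309,0],0],
    [0.04,[-0.0296,-0.0309,0],0],
    [0.04,[-0.0296,-0.0309,0],0],
    [0.04,[-0.0296,-0.0309,0],0],
    [0.04,[-0.0296,-0.0309,0],0],
    [0.04,[-0.0296,-0.0309,0],0],
    [0.04,[-0.0296,-0.0309,0],0],
    [0.04,[-0.0296,-0.0309,0],0],
    [0.04,[-0.0296,-0.0309,0],0],
  ],
  newtons=20,
)

```text
time_s: 2.65
eef_pos: [0.5029, -0.106, 0.3117]
tool_rot: [180.0, 0.1, 157.0]
ft_force: [0.6, 0.4, 1.5]
opening: 0.0399
```

Request:
jog_arm(
  moves=[
    [0.04,[0,0,0],0.157],
    [0.04,[0,0,0],0.157],
    [0.04,[0,0,0],0.157],
    [0.04,[0,0,0],0.157],
    [0.04,[0,0,0],0.157],
    [0.04,[0,0,0],0.157],
    [0.04,[0,0,0],0.157],
    [0.04,[0,0,0],0.157],
    [0.04,[0,0,0],0.157],
    [0.04,[0,0,0],0.157],
    [0.04,[0,0,0],0.157],
    [0.04,[0,0,0],0.157],
    [0.04,[0,0,0],0],
  ],
)

```text
time_s: 4.28
eef_pos: [0.5025, -0.1046, 0.3114]
tool_rot: [179.9, -0.0, 49.1]
ft_force: [0.7, -0.3, -0.0]
opening: 0.0399
```

```bash
python3 - <<'E'
from workcell import manip
from h import *
s=manip.sense();print(s["time_s"],s["eef_pos"],s["tool_rot"],s["joint_positions"].round(1),s["opening"],s["ft_force"])
w=wristcam(manip.get_image("wrist"),s)
I=w["pixels"][:,:,::-1].copy()
ax=np.array([.5653,-.0313,0]);u=np.array([np.cos(np.radians(-131.2)),np.sin(np.radians(-131.2)),0])
for r,z in((.03,.1887),(.075,.195),(.12,.2013)):
    p=proj(w,ax+u*r+[0,0,z]);print(r,p.round(1));cv2.circle(I,tuple(int(x) for x in p),3,(255,0,255),-1)
cv2.imwrite("pics/c.png",I)
E
```

```text
4.275 [ 0.50248551 -0.10458925  0.31141107] [ 1.79933009e+02 -3.62872653e-02  4.91474635e+01] [-11.9   7.1 103.4  -0.   69.3  28.9] 0.03989430033316139 [ 0.70550808 -0.30103964 -0.00328324]
0.03 [254.1 118.5]
0.075 [253.8 172.7]
0.12 [253.6 224.2]
```

View pics/c.png

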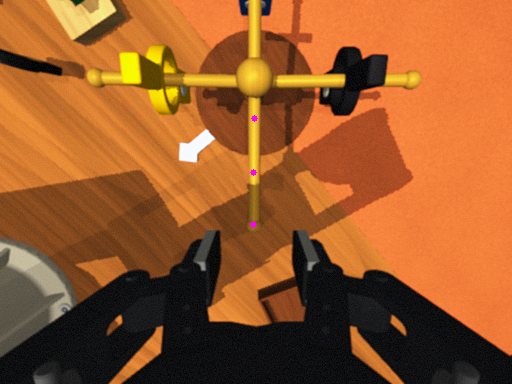

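The overlay fits the branch and the fingers straddle it. Now I'll descend, cage the branch and sweep the arc.

Request:
jog_arm(
  moves=[
    [0.04,[0,0,0.027],0],
    [0.04,[0,0,0.027],0],
    [0.04,[0,0,0.027],0],
    [0.04,[0,0,0.026],0],
    [0.04,[0,0,0],0],
    [0.018,[0,0,0],0],
    [0.018,[0,0,0],0],
    [0.018,[0,0,0],0],
  ],
)

```text
time_s: 5.32
eef_pos: [0.5027, -0.1046, 0.2042]
tool_rot: [179.9, -0.0, 49.1]
ft_force: [0.2, 0.3, -0.9]
opening: 0.0181
```

Request:
jog_arm(
  moves=[
    [0.018,[0.0001,-0.00484,0],0.0502],
    [0.018,[0.0001,-0.00484,0],0.0502],
    [0.018,[0.0001,-0.00484,0],0.0502],
    [0.018,[0.0001,-0.00484,0],0.0502],
    [0.018,[0.0001,-0.00484,0],0.0502],
    [0.018,[0.0001,-0.00484,0],0.0502],
    [0.018,[0.0001,-0.00484,0],0.0502],
    [0.018,[0.0001,-0.00484,0],0.0502],
    [0.018,[0.0001,-0.00484,0],0.0502],
    [0.018,[0.0001,-0.00484,0],0.0502],
    [0.018,[0.0001,-0.00484,0],0.0502],
    [0.018,[0.0001,-0.00484,0],0.0502],
    [0.018,[0.0001,-0.00484,0],0.0502],
    [0.018,[0.0001,-0.00484,0],0.0502],
    [0.018,[0.0001,-0.00484,0],0.0502],
    [0.018,[0.0001,-0.00484,0],0.0502],
    [0.018,[0.0001,-0.00484,0],0.0502],
    [0.018,[0.0001,-0.00484,0],0.0502],
    [0.018,[0,0,0],0],
    [0.018,[0,0,0],0],
  ],
)

```text
time_s: 7.82
eef_pos: [0.4689, -0.0274, 0.2035]
tool_rot: [180.0, -0.0, -2.6]
ft_force: [0.1, -0.3, -0.5]
opening: 0.0177
```

```bash
python3 - <<'E'
from workcell import manip
from h import *
s=manip.sense();print(s["time_s"],s["eef_pos"],s["tool_rot"],s["joint_positions"].round(1),s["opening"],s["ft_force"])
p=s["eef_pos"][:2]-[.5653,-.0313];print(np.hypot(*p),np.degrees(np.arctan2(p[1],p[0])))
w=manip.get_image("wrist")["pixels"];b=manip.get_image("side")["pixels"]
cv2.imwrite("pics/d.png",np.hstack([cv2.resize(w[:,:,::-1],None,fx=.75,fy=.75),cv2.resize(b[180:330,180:380,::-1],(400,288),interpolation=cv2.INTER_CUBIC)]))
E
```

```text
7.825 [ 0.46885601 -0.02735327  0.2035305 ] [ 1.79997531e+02 -2.98039424e-02 -2.60829067e+00] [ -3.5  10.  115.1  -0.   54.9  89.1] 0.01769069988631264 [ 0.12535353 -0.25036673 -0.51053812]
0.09652471297183593 177.6566200656489
```

View pics/d.png

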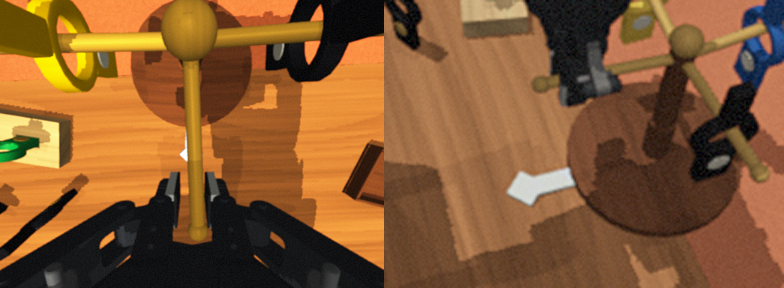

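The branch is caged and leaning on one finger. I'll close to centre it, open, then rise and measure.

Request:
jog_arm(
  moves=[
    [0.008,[0,0,0],0],
    [0.008,[0,0,0],0],
    [0.008,[0,0,0],0],
    [0.03,[0,0,0],0],
    [0.03,[0,0,0],0],
    [0.04,[0,0,0],0],
    [0.04,[0,0,-0.03],0],
    [0.04,[0,0,-0.04],0],
    [0.04,[0,0,-0.04],0],
    [0.04,[-0.02,0,-0.02],0],
    [0.04,[-0.03,0,0],0],
    [0.04,[0,0,0],0],
  ],
)

```text
time_s: 9.43
eef_pos: [0.4174, -0.0249, 0.3335]
tool_rot: [180.0, -0.0, -2.7]
ft_force: [0.6, 0.3, 0.3]
opening: 0.0401
```

```bash
python3 - <<'E'
from workcell import manip
from h import *
s=manip.sense();print(s["time_s"],s["eef_pos"],s["tool_rot"],s["opening"],s["ft_force"])
w=wristcam(manip.get_image("wrist"),s);b=manip.get_image("side")
import pickle;pickle.dump((w,b),open("e.pkl","wb"))
cv2.imwrite("pics/e.png",np.hstack([w["pixels"][:,:400,::-1],cv2.resize(b["pixels"][180:330,180:380,::-1],(400,384),interpolation=cv2.INTER_CUBIC)]))
for nm,c in(("wrist",w),("side",b)):
    I=c["pixels"].astype(int);m=((I.min(2)>130)&(I.max(2)-I.min(2)<55)).astype(np.uint8)
    n,l,st,ce=cv2.connectedComponentsWithStats(m)
    for i in range(1,n):
        X=plane(c,ce[i],.003)
        if st[i,4]>40 and np.hypot(X[0]-.449,X[1]+.025)<.05: print(nm,st[i],ce[i],X)
E
```

```text
9.425 [ 0.41735437 -0.02487082  0.33350238] [ 1.79997485e+02 -1.25586794e-02 -2.68230473e+00] 0.04007972853306698 [0.61522348 0.29842059 0.26227831]
wrist [244 121   8  35  91] [248.87912088 144.54945055] [ 0.44326275 -0.01607847  0.003     ]
side [241 267  34  20 363] [256.94490358 275.6969697 ] [ 0.44896469 -0.02524959  0.003     ]
```

View pics/e.png

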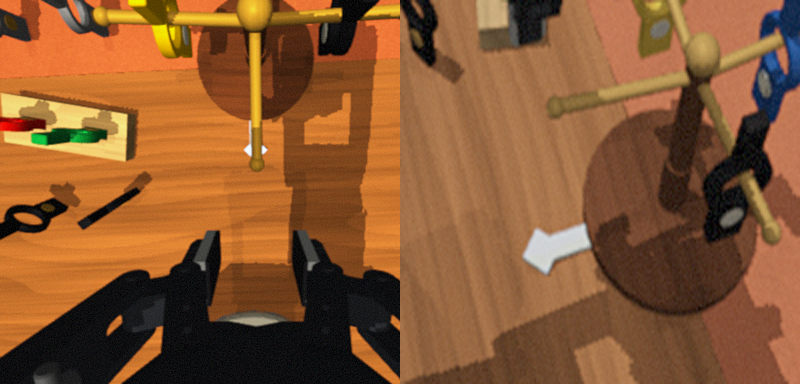

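```bash
python3 - <<'E'
from h import *
import pickle
w,b=pickle.load(open("e.pkl","rb"))
t1,t0=plane(b,(257.5,221),.2013),plane(b,(331.5,199.5),.2067)
w1,w0=plane(w,(256.5,163),.2013),plane(w,(255,12),.2067)
for n,x1,x0 in(("side",t1,t0),("wrist",w1,w0),("wristtip/axis",w1,np.array([.5653,-.0313,0]))):
    v=(x1-x0);print(n,x1.round(4),x0.round(4),np.degrees(np.arctan2(v[1],v[0])).round(2))
# arrowhead from wrist: columns extent at widest rows
I=w["pixels"].astype(int);m=(I.min(2)>120)&(I.max(2)-I.min(2)<60)
for r in range(120,162,3): 
    x=np.where(m[r,225:290])[0]+225;print(r,x.min() if len(x) else 0,x.max() if len(x) else 0, len(x))
for p in((243.5,150),(268,150),(256,160)):print(plane(w,p,.003))
E
```

```text
side [ 0.4461 -0.0272  0.2013] [ 0.5673 -0.0296  0.2067] 178.88
wrist [ 0.4456 -0.028   0.2013] [ 0.5641 -0.0323  0.2067] 177.93
wristtip/axis [ 0.4456 -0.028   0.2013] [ 0.5653 -0.0313  0.    ] 178.43
120 0 0 0
123 249 250 2
126 249 250 2
129 249 250 2
132 249 251 3
135 250 250 1
138 250 250 1
141 250 251 2
144 249 251 3
147 246 265 10
150 244 266 13
153 247 263 7
156 0 0 0
159 0 0 0
[ 0.43499038 -0.00695066  0.003     ]
[ 0.43315423 -0.04640741  0.003     ]
[ 0.41788625 -0.02632944  0.003     ]
```

The branch direction reads 178 to 178.9° against 177.5 to 177.9° for the pointer, so it is aligned within about 1°. Now the red charm.

Request:
jog_arm(
  moves=[
    [0.045,[0.0068,-0.0363,0],0],
    [0.045,[0.0068,-0.0363,0],0],
    [0.045,[0.0068,-0.0363,0],0],
    [0.045,[0.0068,-0.0363,0],0],
    [0.045,[0.0068,-0.0363,0],0],
    [0.045,[0.0068,-0.0363,0],0],
    [0.045,[0.0068,-0.0363,0],0],
    [0.045,[0.0068,-0.0363,0],0],
    [0.045,[0.0068,-0.0367,0],0],
    [0.045,[0,0,0.005],-0.1565],
    [0.045,[0,0,0.01],-0.1565],
    [0.045,[0,0,0.01],-0.1565],
    [0.045,[0,0,0.01],-0.1565],
    [0.045,[0,0,0.01],-0.1565],
    [0.045,[0,0,0.01],-0.1565],
    [0.045,[0,0,0.01],-0.1565],
    [0.045,[0,0,0.01],-0.1565],
    [0.045,[0,0,0.01],-0.1565],
    [0.045,[0,0,0],0],
  ],
)

```text
time_s: 11.9
eef_pos: [0.4953, 0.299, 0.2469]
tool_rot: [-179.9, 0.1, 78.0]
ft_force: [-0.4, -0.2, 0.3]
opening: 0.045
```

```bash
python3 - <<'E'
from workcell import manip
from h import *
s=manip.sense();print(s["time_s"],s["eef_pos"],s["tool_rot"],s["joint_positions"].round(1),s["opening"])
w=wristcam(manip.get_image("wrist"),s)
I=w["pixels"][:,:,::-1].copy()
u=np.array([np.cos(np.radians(78)),np.sin(np.radians(78)),0]);c=np.array([.494,.299,.143])
for k in(-.009,0,.009):
    p=proj(w,c+u*k);print(p);cv2.circle(I,tuple(int(x) for x in p.round()),1,(255,255,0),-1)
R=w["pixels"].astype(int);m=((R[:,:,0]>90)&(R[:,:,1]<.35*R[:,:,0])&(R[:,:,2]<.35*R[:,:,0])).astype(np.uint8)
n,l,st,ce=cv2.connectedComponentsWithStats(m)
for i in range(1,n):
    if st[i,4]>100: print(st[i],ce[i].round(1))
cv2.imwrite("pics/f.png",I)
E
```

```text
11.9 [0.49529251 0.29902132 0.24694896] [-1.79918211e+02  7.95635550e-02  7.79618761e+01] [31.  16.7 99.9 -0.  63.5 43. ] 0.04502820390864616
[254.42211596 210.82420266]
[254.40165061 200.6884936 ]
[254.38074176 190.3331296 ]
[247 158  13  52 590] [253.3 184.8]
```

View pics/f.png

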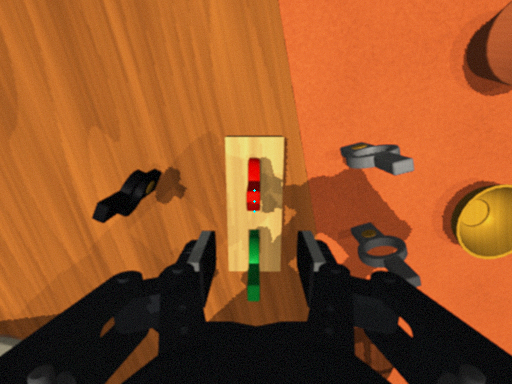

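The red stem matches the prediction at px (254,200). Next I'll descend and grip.

Request:
jog_arm(
  moves=[
    [0.045,[0,-0.0013,0.02],0],
    [0.045,[0,0,0.025],0],
    [0.045,[0,0,0.025],0],
    [0.045,[0,0,0.023],0],
    [0.045,[0,0,0.02],0],
    [0.045,[0,0,0],0],
    [0.005,[0,0,0],0],
    [0.005,[0,0,0],0],
    [0.005,[0,0,0],0],
    [0.005,[0,0,0],0],
    [0.005,[0,0,0],0],
  ],
  newtons=40,
)

```text
time_s: 13.32
eef_pos: [0.4945, 0.2997, 0.1364]
tool_rot: [179.9, -0.1, 78.0]
ft_force: [-1.1, -0.4, 6.0]
opening: 0.0115
```

```bash
python3 - <<'E'
from workcell import manip
s=manip.sense();print(s["time_s"],s["eef_pos"],s["tool_rot"],s["opening"],s["ft_force"],s["wrist_torque"])
E
```

```text
13.325 [0.49449867 0.29965355 0.13641974] [ 1.79925251e+02 -7.79921630e-02  7.80034167e+01] 0.01147537325876301 [-1.11525801 -0.36845153  6.02589851] [0.05264677 0.2567172  0.02993811]
```

Request:
jog_arm(
  moves=[
    [0.005,[0,0,-0.01],0],
    [0.005,[0,0,-0.015],0],
    [0.005,[0,0,-0.025],0],
    [0.005,[0,0,-0.03],0],
    [0.005,[0,0,-0.03],0],
    [0.005,[0,0,-0.03],0],
    [0.005,[0,0,-0.026],0],
    [0.005,[-0.0287,-0.0049,0],0],
    [0.005,[-0.0287,-0.0049,0],0],
    [0.005,[-0.0287,-0.0049,0],0],
    [0.005,[-0.0287,-0.0049,0],0],
    [0.005,[-0.0287,-0.0049,0],0],
    [0.005,[-0.0287,-0.0049,0],0],
    [0.005,[-0.0287,-0.0049,0],0],
    [0.005,[-0.0287,-0.0049,0],0],
    [0.005,[-0.0287,-0.0049,0],0],
    [0.005,[-0.0287,-0.0049,0],0],
    [0.005,[-0.0287,-0.0049,0],0],
    [0.005,[-0.0287,-0.0049,0],0],
  ],
)

```text
time_s: 15.7
eef_pos: [0.3644, -0.0263, 0.3023]
tool_rot: [179.9, -0.0, 78.0]
ft_force: [0.5, -0.4, -0.5]
opening: 0.0115
```

Request:
jog_arm(
  moves=[
    [0.005,[0,0,0],-0.06],
    [0.005,[0,0,0],-0.06],
    [0.005,[0,0,0],-0.058],
    [0.005,[0,0,0.02],0],
    [0.005,[0,0,0.018],0],
    [0.005,[0,0,0],0],
  ],
)

```text
time_s: 16.45
eef_pos: [0.3642, -0.0254, 0.2632]
tool_rot: [-179.9, -0.0, 88.2]
ft_force: [-0.0, -0.8, -0.9]
opening: 0.0114
```

```bash
python3 - <<'E'
from workcell import manip
from h import *
import pickle
s=manip.sense();print(s["time_s"],s["eef_pos"],s["tool_rot"],s["joint_positions"].round(1),s["opening"],s["ft_force"])
a,b=manip.get_image("scene"),manip.get_image("side");pickle.dump((a,b),open("g.pkl","wb"))
# predicted ring centre
c=s["eef_pos"]-[0,0,.128-.068];u=np.array([0,1,0])
A,B=[x["pixels"][:,:,::-1].copy() for x in(a,b)]
for im,cam in((A,a),(B,b)):
    p=proj(cam,c);print(p);cv2.circle(im,tuple(int(x) for x in p.round()),1,(255,255,0),-1)
A=A[150:350,80:280];B=B[150:350,150:350]
cv2.imwrite("pics/g.png",cv2.resize(np.hstack([A,B]),(800,400),interpolation=cv2.INTER_CUBIC))
E
```

```text
16.45 [ 0.36415241 -0.02543831  0.26315717] [-1.79920010e+02 -9.83531156e-04  8.82163277e+01] [ -4.2  -4.7 122.1  -0.   62.7  -2.4] 0.011449608254880577 [-0.04234587 -0.82783198 -0.88875981]
[156.63529081 156.87898031]
[204.25566089 234.35938554]
```

View pics/g.png

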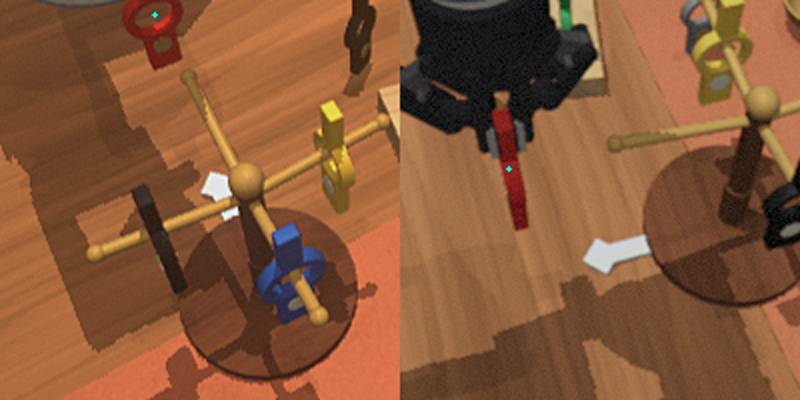

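The predicted ring centre lies in the ring in both views and is level with the branch. I'll slide it on.

Request:
jog_arm(
  moves=[
    [0.005,[0,0.011,0],0],
    [0.005,[0,0.011,0],0],
    [0.005,[0,0.011,0],0],
    [0.005,[0,0.011,0],0],
    [0.005,[0,0.011,0],0],
    [0.005,[0,0.011,0],0],
    [0.005,[0,0.011,0.001],0],
    [0.005,[0,0.011,0.001],0],
    [0.005,[0,0.0085,0.0015],0],
    [0.005,[0,0.0085,0.0015],0],
    [0.005,[0,0.0085,0.0015],0],
    [0.005,[0,0.0085,0.0015],0],
    [0.005,[0,0,0.003],0],
    [0.005,[0,0,0.003],0],
    [0.005,[0,0,0.003],0],
    [0.005,[0,0,0],0],
  ],
)

```text
time_s: 18.55
eef_pos: [0.4865, -0.0293, 0.2461]
tool_rot: [-180.0, -0.0, 88.2]
ft_force: [0.4, -0.1, -0.9]
opening: 0.0113
```

```bash
python3 - <<'E'
from workcell import manip
from h import *
s=manip.sense();print(s["time_s"],s["eef_pos"],s["tool_rot"],s["opening"],s["ft_force"],s["wrist_torque"])
a,b=manip.get_image("scene"),manip.get_image("side")
A=a["pixels"][150:300,100:250,::-1];B=b["pixels"][150:300,230:380,::-1]
cv2.imwrite("pics/i.png",cv2.resize(np.hstack([A,B]),(800,400),interpolation=cv2.INTER_CUBIC))
E
```

```text
18.55 [ 0.48652477 -0.02926137  0.24605151] [-1.79972531e+02 -9.69200190e-05  8.82165501e+01] 0.011326896786094458 [ 0.42399619 -0.12685087 -0.89622959] [-0.02615872 -0.00099215 -0.01871504]
```

View pics/i.png

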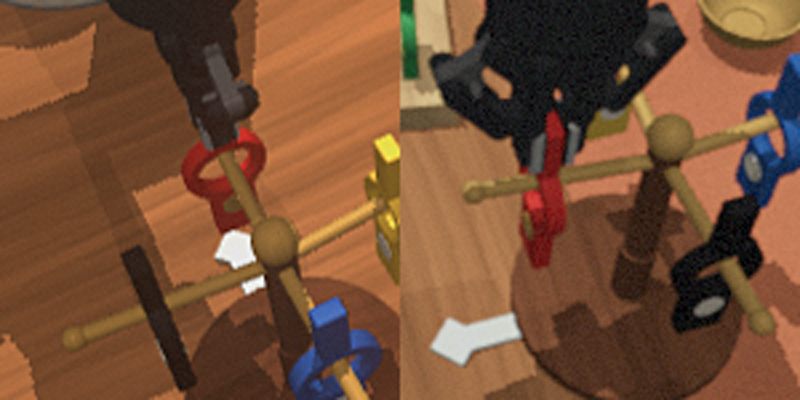

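The branch passes through the ring, with nothing else touching. I'll lower gently.

Request:
jog_arm(
  moves=[
    [0.005,[0,0,0.001],0],
    [0.005,[0,0,0.001],0],
    [0.005,[0,0,0.0005],0],
    [0.005,[0,0,0],0],
  ],
)

```text
time_s: 19.15
eef_pos: [0.4868, -0.0293, 0.2437]
tool_rot: [-180.0, -0.0, 88.2]
ft_force: [1.2, -0.2, -1.1]
opening: 0.0114
```

Request:
jog_arm(
  moves=[
    [0.005,[0,0,0.0007],0],
    [0.005,[0,0,0],0],
  ],
)

```text
time_s: 19.4
eef_pos: [0.4868, -0.0293, 0.243]
tool_rot: [-180.0, 0.0, 88.2]
ft_force: [1.0, -0.1, -1.1]
opening: 0.0111
```

Request:
jog_arm(
  moves=[
    [0.005,[0,0,0.0007],0],
    [0.005,[0,0,0],0],
  ],
)

```text
time_s: 19.65
eef_pos: [0.4869, -0.0293, 0.2424]
tool_rot: [180.0, 0.0, 88.2]
ft_force: [-0.4, -1.0, 0.8]
opening: 0.0117
```

Request:
jog_arm(
  moves=[
    [0.005,[0,0,0.0007],0],
    [0.005,[0,0,0],0],
  ],
)

```text
time_s: 19.9
eef_pos: [0.487, -0.0293, 0.2421]
tool_rot: [180.0, 0.0, 88.2]
ft_force: [-2.1, -0.6, 5.4]
opening: 0.0117
```

Request:
jog_arm(
  moves=[
    [0.005,[0,0,0.0007],0],
    [0.005,[0,0,0],0],
  ],
)

```text
time_s: 20.15
eef_pos: [0.487, -0.0293, 0.2419]
tool_rot: [180.0, 0.0, 88.2]
ft_force: [-3.7, 0.3, 10.2]
opening: 0.0118
```

Contact came at TCP 0.2424, as predicted. I'll back off the preload, release and rise.

Request:
jog_arm(
  moves=[
    [0.005,[0,0,-0.0013],0],
    [0.005,[0,0,0],0],
    [0.013,[0,0,0],0],
    [0.015,[0,0,0],0],
    [0.018,[0,0,0],0],
    [0.022,[0,0,0],0],
    [0.028,[0,0,0],0],
    [0.034,[0,0,0],0],
    [0.034,[0,0,0],0],
  ],
  newtons=20,
)

```text
time_s: 21.28
eef_pos: [0.4869, -0.0293, 0.2423]
tool_rot: [180.0, -0.0, 88.2]
ft_force: [0.7, 0.4, 0.6]
opening: 0.0342
```

Request:
jog_arm(
  moves=[
    [0.034,[0,0,-0.005],0],
    [0.034,[0,0,-0.01],0],
    [0.034,[0,0,-0.02],0],
    [0.034,[0,0,-0.03],0],
    [0.034,[0,0,-0.04],0],
    [0.034,[0,-0.03,-0.02],0],
    [0.034,[0,-0.05,0],0],
    [0.034,[0,-0.05,0],0],
    [0.034,[0,0,0],0],
    [0.034,[0,0,0],0],
  ],
)

```text
time_s: 22.52
eef_pos: [0.3575, -0.0253, 0.3682]
tool_rot: [179.9, 0.0, 88.2]
ft_force: [-0.5, -0.7, 0.6]
opening: 0.0338
```

```bash
python3 - <<'E'
from workcell import manip
from h import *
import pickle
s=manip.sense();print(s["time_s"],s["eef_pos"],s["tool_rot"],s["opening"],s["ft_force"])
a,b=manip.get_image("scene"),manip.get_image("side");pickle.dump((a,b),open("j.pkl","wb"))
A=a["pixels"][130:330,100:300,::-1];B=b["pixels"][100:300,200:400,::-1]
cv2.imwrite("pics/j.png",cv2.resize(np.hstack([A,B]),(800,400),interpolation=cv2.INTER_CUBIC))
E
```

```text
22.525 [ 0.35749005 -0.02525632  0.3682182 ] [1.79868234e+02 4.28991587e-03 8.82164216e+01] 0.03376737006386578 [-0.53774611 -0.69657215  0.62874768]
```

View pics/j.png

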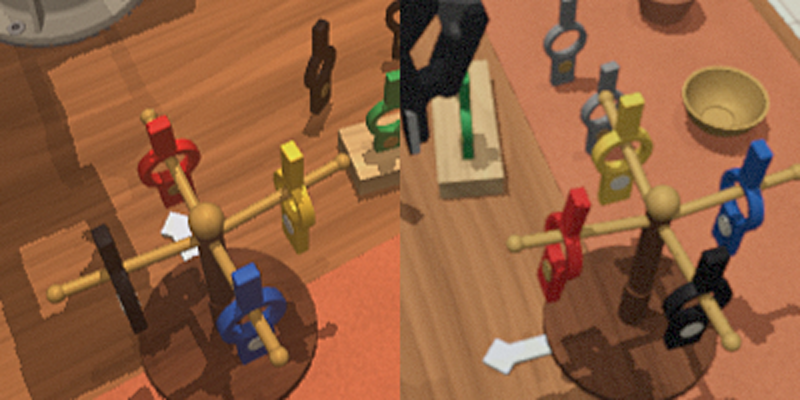

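The red charm hangs on the free branch and green stands in its slot. I'll let it settle, then check angle and motion numerically.

Request:
jog_arm(
  moves=[
    [0.034,[0,-0.02,-0.01],0],
    [0.034,[0,0,0],0],
    [0.034,[0,0,0],0],
    [0.034,[0,0,0],0],
    [0.034,[0,0,0],0],
    [0.034,[0,0,0],0],
    [0.034,[0,0,0],0],
    [0.034,[0,0,0],0],
    [0.034,[0,0,0],0],
    [0.034,[0,0,0],0],
    [0.034,[0,0,0],0],
    [0.034,[0,0,0],0],
    [0.034,[0,0,0],0],
    [0.034,[0,0,0],0],
    [0.034,[0,0,0],0],
    [0.034,[0,0,0],0],
  ],
)

```text
time_s: 24.62
eef_pos: [0.3369, -0.0246, 0.3773]
tool_rot: [180.0, 0.0, 88.2]
ft_force: [-0.2, -0.8, 0.2]
opening: 0.0338
```

```bash
python3 - <<'E'
from workcell import manip
from h import *
import pickle
a0,b0=pickle.load(open("j.pkl","rb"))
def red(c):
    R=c["pixels"].astype(int);m=(R[:,:,0]>70)&(R[:,:,1]<.3*R[:,:,0])&(R[:,:,2]<.35*R[:,:,0]);m=m.astype(np.uint8)
    n,l,st,ce=cv2.connectedComponentsWithStats(m[130:]);i=1+st[1:,4].argmax();return st[i],ce[i].round(2)
print(red(b0))
for k in range(5): b=manip.get_image("side");print(red(b))
a=manip.get_image("scene");f=lambda p,q:(plane(a,p,.2013),plane(b,q,.2013))
for n,X in(("free-blue scene",(plane(a,(174.5,188),.2013)-plane(a,(239,307.5),.2013))),("yel-black scene",(plane(a,(271.5,210),.2013)-plane(a,(127.5,277),.2013))),("yel-black side",plane(b,(303.5,149),.2013)-plane(b,(366.5,270.5),.2013)),("free-ball side",plane(b,(258,221.5),.2013)-[.5653,-.0313,0])):
    print(n,np.degrees(np.arctan2(X[1],X[0])).round(1),np.linalg.norm(X[:2]).round(4))
for nm,c in(("scene",a),("side",b)):
    I=c["pixels"].astype(int);m=((I.min(2)>110)&(I.max(2)-I.min(2)<50)).astype(np.uint8)
    n,l,st,ce=cv2.connectedComponentsWithStats(m)
    for i in range(1,n):
        X=plane(c,ce[i],.003)
        if st[i,4]>40 and np.hypot(X[0]-.449,X[1]+.025)<.04: 
            v=X-[.5653,-.0313,0];print(nm,st[i],X.round(4),np.degrees(np.arctan2(v[1],v[0])).round(2))
print(manip.sense()["time_s"])
E
```

```text
(array([269,  64,  26,  57, 627], dtype=int32), array([282.38,  91.69]))
(array([269,  64,  26,  57, 622], dtype=int32), array([282.36,  91.72]))
(array([269,  64,  26,  57, 634], dtype=int32), array([282.4 ,  91.91]))
(array([269,  64,  26,  57, 613], dtype=int32), array([282.41,  91.65]))
(array([269,  64,  26,  57, 628], dtype=int32), array([282.47,  91.72]))
(array([269,  64,  26,  57, 636], dtype=int32), array([282.39,  91.69]))
free-blue scene 178.1 0.2392
yel-black scene 88.5 0.2425
yel-black side 88.3 0.2398
free-ball side 178.5 0.1188
scene [181 236  15  15 149] [ 0.4345 -0.0256  0.003 ] 177.51
side [241 267  35  20 378] [ 0.4492 -0.0255  0.003 ] 177.15
24.925
```

Branch is at about 178.3° and the pointer at about 177.5°, and the charm is motionless. I'm handing in.

```bash
python3 -c "
from workcell import manip
print(manip.job_done())"
```

```text
the job is handed in; nothing more can be done
None
```

I turned the tree about 51° clockwise by moving its free branch between the fingers and centring it over the pointer. I then took the red charm from the rest, slid its ring onto the free branch about 78 mm out, let go and backed the arm clear. The job was handed in at about 25 s of the 53 s allowed.

- **Alignment:** the free branch measures 178.1–178.5° and the pointer 177.2–177.9°. That is within about 1°, but not exact: the different readings disagree by about half a degree. I left this rather than risk nudging the hung charm.
- **Red charm:** its position in the side image did not change over about 2.4 s before hand-in, apart from noise of about 0.2 px.
- **Green charm:** it was standing in its slot in the last picture; I checked this by eye only.
- **Forces:** the largest wrist force in the readings I took was about 11 N, when I lowered the ring onto the branch to find contact. I backed off before releasing.

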